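# Clamp the well plate

### The job

Two identical plate clamps with red-padded spring levers stand open on the bench; one holds the white well plate, the other a blue tube rack. Clamp the well plate in its nest: press that clamp's lever down until it snaps into its detent and stays down by itself, then let go. Leave the other clamp's lever up, and keep the well plate in its nest.

Things in the scene. Friction and masses are not known exactly. Their poses are not given: they have to be found in the camera images.
- well_plate: White 96-well plate, 86 x 128 x 14 mm, lying loose in the shallow nest of its clamp (corner walls); origin at the centre of its underside, 10 mm above the bench; z up. The clamp is fixed to the bench; its lever runs over the plate's middle, along the plate's short side, with the handle on the robot's side.
- pad_a (a point): Centre of the top face of the red ribbed handle pad (56 x 44 x 14 mm) ending the lever over the well plate. x axis: along the lever, handle to hinge; y: along the level hinge pin; z: out of the pad's top. Pin: 180 mm along +x and 7 mm below. Lever up: 127 mm above the bench; latched, level: 57 mm above it and 17 mm farther out (nearer the robot). Free space above it.
- lever_a (a joint): Lever over the well plate (steel arm, crossbar, two rubber feet): 0 = up, where its spring keeps it; 0.40 rad = fully down, pad 70 mm lower. A push of up to 9 N on the pad moves it; short of about 0.3 rad it springs back up, past that it snaps down by itself to its rigid stop at 0.40, where the detent holds it.
- lever_b (a joint): The same lever on the other, identical clamp, over the blue tube rack (96 x 77 x 20 mm): 0 = up, 0.40 rad = down. It stands 150 mm or more to the left or right of the first lever; to be left up.

How it is judged:
By the outcome, as a careful person would: the job done as asked, in the order asked, and still so for the second after the job is handed in, with the robot touching nothing.
It also fails if it takes over 29 s, if anything falls off the work surface, if the arm or the gripper's body presses on something with over 40 N, if the wrist force passes 120 N, or if a joint passes its speed limit or range.

### The arm

A 6-joint arm with a two-finger parallel gripper is mounted at the origin on a cart in front of the work surface, level with it; the furniture and walls round the work are solid. World frame = base frame: x ahead of the robot, y to its left, z up, the work surface at z = 0. Lengths are in m, angles in rad, forces in N, time in s.
With the tool pointing down it reaches from about 0.4 to 0.825 m from the base axis. Payload 7 kg.
Tool frame: the origin (TCP) lies midway between the tips of the shut fingers; the grasp point (between the pads) lies r.tcp_to_grasp behind it (r.tcp_to_grasp is the distance from the TCP to the grasp point, in m); z points along the fingers, y is the line along which they close (so a half turn about z gives the same grasp; the last joint's range is limited). The gripper opens to 88 mm and grips with 3 to 60 N. Pads are 19 mm wide; open, the fingers measure 130 mm over their backs; the gripper's body (78 mm by 193 mm) begins 47 mm behind the grasp point.
Start: joints at [1.629, 0.359, 0.012, 0, -1.224, -0.288], TCP at [0.154, 0.657, 0.227] pointing down, gripper open.
Joint ranges: [-3.07, 3.07], [-1.43, 2.12], [-1.02, 1.25], [-3.03, 1.67], [-3.05, -0], [-3.03, 3.03]. Speed limits (rad/s): [2.39, 2.39, 3.01, 3.14, 3.14, 3.14].

### API

Orientations are given as a unit quaternion [w, x, y, z].
In Python, from station import r, optics, job_done gives the robot as it stands.
- The arm moves only by the shell command python3 -m jog 'ROWS' [OPENING] [FORCE]. ROWS is JSON, a list of rows, each a list of 2 entries, a list of its own where there are three numbers: the shift along the world's x, y, z in m, then the turn, a rotation vector about the world's x, y, z in degrees. In form: [[[x, y, z], [rx, ry, rz]], ...]. A call has 1 to 8 rows; each row is the pose to reach, as a shift and turn from the pose commanded when the call began; what a row does not reach only later rows make up. A row lasts 1/12 s, in which the tool goes at most 41.7 mm and 7.16 degrees, less where a joint would pass 70% of its speed; a pose out of reach is approached as far as the arm can. A call with a gripper value outside its range is refused whole. OPENING is the gripper's target within -1 to 1 (shut at 1, half-way at 0, fully open at -1), set as the call begins (- or left out, the last holds). The fingers move at their own pace and stop on an object; FORCE is the grip in N (left out, the last holds). Time passes only in rows, so rows that repeat a pose let the fingers close. It gives the time, the measured TCP pose, the force, the opening and the grip force at its end, in the units of the state.
- r.get_state(): the state, without advancing time (a new reading comes with each control period).
- optics.get_image(name): name is "side" or "top" or "wrist"; returns the picture (384x512x3 uint8, blue, green, red); there is no depth.
- optics.camera_params(name): a dict with "intrinsics" (3x3 intrinsics, pixels), "R" (3x3) and "t" (3): a world point X has camera coordinates R X + t. Camera axes: x right, y down, z forward; pixel columns grow to the right and rows downward; lengths in m; the calibration is good to about 2 mm. A picture is of the moment at which its call begins: read the wrist's pose just before it. camera_params takes no time and is no camera call; for the wrist camera it gives the pose at the moment of the call.
- job_done(): hands the job in; it is judged then, once.
The state is a dict: "t": time; "joints": joint angles; "qvel": joint speeds; "joint_torque": joint torques, N m; "tool_pos": TCP position; "ee_rot": TCP orientation; "ft_force": force on the tool from outside, world axes, zero at the start; "torque": the same for the moment, N m; "grip_width": finger opening in m; "grip_force": force on a finger pad.
Only numpy, scipy, OpenCV 4.12 (cv2) and the standard library are available. Lean on these libraries where they do the work, as an engineer would, in place of code of your own. Each camera call takes 0.05 s, during which the arm holds its last target. There are 200 camera calls.

## Working session

There is one attempt and no reset: what is moved stays moved. The work goes in short steps, Python scripts to look and compute and a shell command to move; the robot and the scene stay as the last step left them, time stands still between calls to the robot, and variables do not carry over. Pictures are saved under pics/ and viewed, at most 10 in all, crops included, and the job is handed in when it is done.

```bash
mkdir -p pics; python3 - <<'E'
from station import r, optics
import cv2, numpy as np
ims=[optics.get_image(n) for n in("top","side")]
cv2.imwrite("pics/a.png",cv2.resize(np.hstack(ims),(800,300)))
for n,i in zip(("top","side"),ims):
    cv2.imwrite(f"pics/{n}0.png",i)
    p=optics.camera_params(n);print(n,p)
    h=cv2.cvtColor(i,cv2.COLOR_BGR2HSV)
    m=(((h[...,0]<8)|(h[...,0]>172))&(h[...,1]>130)&(h[...,2]>60)).astype(np.uint8)
    k,l,s,c=cv2.connectedComponentsWithStats(m)
    for j in range(1,k):
        if s[j,4]>60: print(s[j],c[j])
s=r.get_state();print(s["t"],s["tool_pos"],s["ee_rot"],s["ft_force"],s["grip_width"],r.tcp_to_grasp)
E
```

```text
top {'intrinsics': array([[378.24551664,   0.        , 255.03055827],
       [  0.        , 378.24551664, 195.09251045],
       [  0.        ,   0.        ,   1.        ]]), 'R': array([[ 0.01965999, -0.99941114, -0.02812231],
       [-0.98913512, -0.01534376, -0.14620628],
       [ 0.14568868,  0.03069118, -0.98885432]]), 't': array([-0.09332244,  0.56065772,  0.8656927 ])}
[173  31  13  15 157] [179.35031847  37.78343949]
[370  73  19  20 246] [378.7601626   83.12195122]
[290 230  24  28 531] [302.22975518 243.89830508]
[157 235  28  28 513] [170.33333333 248.92982456]
[  8 280  22   8 110] [ 18.79090909 283.58181818]
side {'intrinsics': array([[349.69526578,   0.        , 251.78465134],
       [  0.        , 349.69526578, 190.29496284],
       [  0.        ,   0.        ,   1.        ]]), 'R': array([[-0.93470343, -0.35520275,  0.01266871],
       [-0.18750134,  0.46249599, -0.86656835],
       [ 0.30194823, -0.81235981, -0.49889758]]), 't': array([0.49933009, 0.26733412, 0.65128981])}
[209 130  11   8  79] [213.87341772 133.60759494]
[299 182  24  11 191] [310.7591623  187.38219895]
[ 67 209  15  13 144] [ 73.79861111 214.70833333]
[269 249  36  19 510] [287.3745098  257.54509804]
0.1 [0.15368335 0.65682645 0.22572781] [ 7.43936996e-04  9.93400027e-01 -1.14698878e-01 -1.57206961e-05] [-0.12036219 -0.5817193  -0.04451756] 0.08761372780037108 0.0188
```

View pics/a.png

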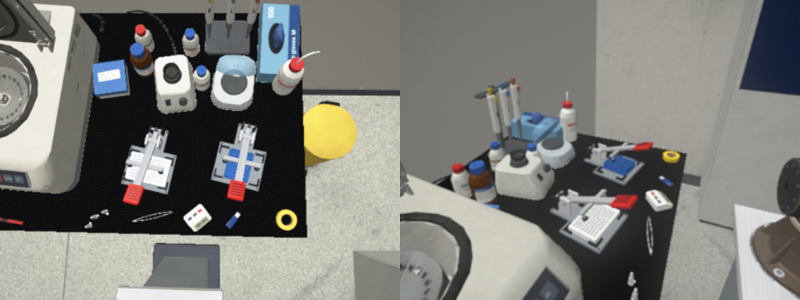

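The top view has the white plate's clamp on the left, with its pad at (170,249) px, and the tube rack's clamp on the right at (302,244). In the side view the plate's pad is at (287,257). A centrifuge stands on the left (+y side), between the tool's start position and the clamp.

```bash
cat > h.py <<'E'
import numpy as np
from station import optics
def ray(n,uv,p=None):
    p=p or optics.camera_params(n);R=p["R"]
    d=R.T@np.linalg.solve(p["intrinsics"],[*uv,1]);return -R.T@p["t"],d/np.linalg.norm(d)
def plane(n,uv,z,p=None):
    o,d=ray(n,uv,p);return o+d*(z-o[2])/d[2]
def tri(a,b):
    (o,d),(q,e)=ray("top",a),ray("side",b)
    s=np.linalg.lstsq(np.c_[d,-e],q-o,rcond=None)[0]
    A,B=o+s[0]*d,q+s[1]*e;return (A+B)/2,np.linalg.norm(A-B)
E
python3 - <<'E'
from h import *
import cv2
np.set_printoptions(precision=4,suppress=True)
print("a",tri((170.3,248.9),(287.4,257.5)),plane("top",(170.3,248.9),.122))
print("b",tri((302.2,243.9),(310.8,187.4)),plane("top",(302.2,243.9),.122))
# centrifuge: bench-right edge / top candidates
for z in(0,.1,.2,.3): print(z,plane("top",(85*1.28,230),z),plane("top",(118,20),z),plane("top",(75,50),z))
print(plane("top",(25,120),.2),plane("top",(20,300),0))
t=cv2.imread("pics/top0.png");s=cv2.imread("pics/side0.png")
a=cv2.resize(t[140:280,100:240],(600,600),interpolation=cv2.INTER_CUBIC);cv2.imwrite("pics/b.png",a)
cv2.imwrite("pics/c.png",cv2.resize(s,(800,600)))
E
```

```text
a (array([0.4305, 0.0933, 0.1222]), np.float64(0.0005323251329266095)) [0.4307 0.0934 0.122 ]
b (array([ 0.4477, -0.1885,  0.1193]), np.float64(0.0016861500272975145)) [ 0.4468 -0.1884  0.122 ]
0 [0.4744 0.2809 0.    ] [1.0427 0.2993 0.    ] [0.955  0.4099 0.    ]
0.1 [0.4697 0.239  0.1   ] [0.9772 0.2554 0.1   ] [0.8989 0.3542 0.1   ]
0.2 [0.465  0.1971 0.2   ] [0.9118 0.2116 0.2   ] [0.8428 0.2985 0.2   ]
0.3 [0.4603 0.1551 0.3   ] [0.8463 0.1677 0.3   ] [0.7867 0.2428 0.3   ]
[0.6878 0.3892 0.2   ] [0.3001 0.4872 0.    ]
```

View pics/b.png

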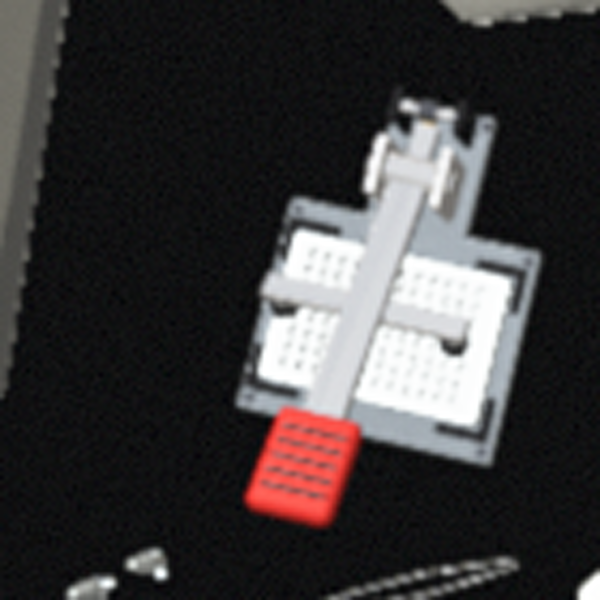

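View pics/c.png

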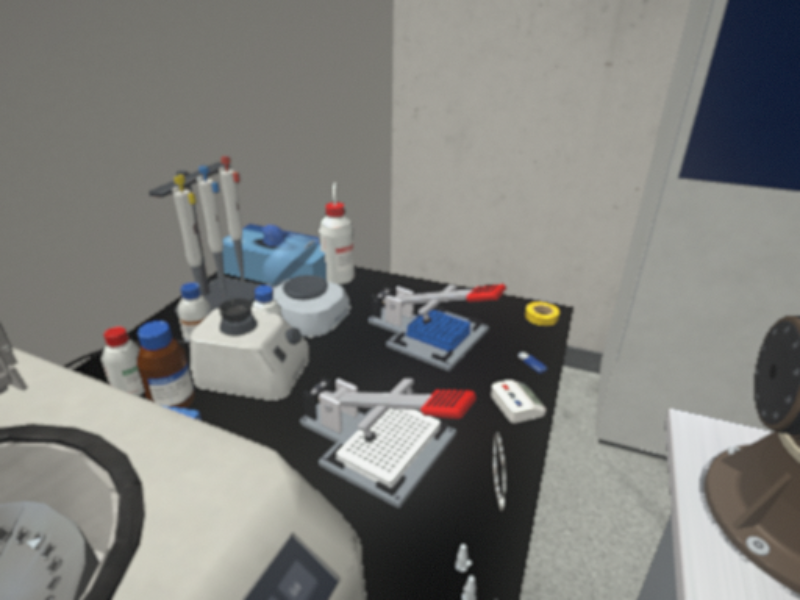

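The crop shows the plate in its nest with the lever up. The pad is at crop (305,465) and the hinge at (420,165), so the lever yaws slightly to −y. The side view has the centrifuge's top front corner at about (275,450) of 800x600. I'll size the centrifuge next, because it decides the route.

```bash
python3 - <<'E'
from h import *
import cv2
np.set_printoptions(precision=4,suppress=True)
h=plane("top",(198,178.5),.06);p=np.array([.4305,.0933]);v=h[:2]-p
print("hinge",h,np.linalg.norm(v),np.degrees(np.arctan2(v[1],v[0])))
print("corner",tri((109,225),(180,290)),tri((107,110),(0.64*10,0.64*350)))
print("side cam",ray("side",(0,0))[0],"top cam",ray("top",(0,0))[0])
t=cv2.imread("pics/top0.png");w=optics.get_image("wrist")
cv2.imwrite("pics/d.png",np.hstack([cv2.resize(t[:300,:150],(300,600)),cv2.resize(w,(500,375))[:375].repeat(1,0) if 0 else cv2.copyMakeBorder(cv2.resize(w,(500,375)),0,225,0,0,0)]))
E
```

```text
hinge [0.5968 0.0517 0.06  ] 0.171460423250013 -14.046738757282727
corner (array([0.5171, 0.2422, 0.1416]), np.float64(0.08507176439013192)) (array([0.7656, 0.2724, 0.2072]), np.float64(0.13846688502849894))
side cam [0.3202 0.5828 0.5503] top cam [ 0.4303 -0.1112  0.9354]
```

View pics/d.png

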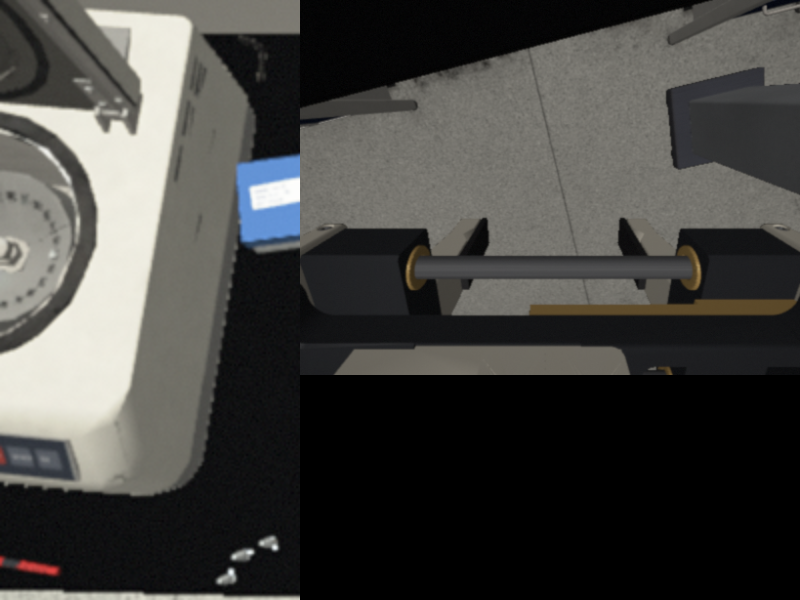

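The hinge lies 171 mm from the pad horizontally, where about 163 mm is expected, and its yaw of −14° nearly matches the tool x axis (−13°), so I can keep the orientation. The centrifuge front starts at x≈0.43. I'll retract and rise in front of the bench with the fingers shutting, then swing in front of the centrifuge.

```bash
python3 -m jog '[[[0,-0.03,0.02],[0,0,0]],[[0,-0.06,0.04],[0,0,0]],[[0,-0.09,0.06],[0,0,0]],[[0,-0.12,0.08],[0,0,0]],[[0,-0.15,0.1],[0,0,0]],[[0,-0.18,0.12],[0,0,0]],[[0,-0.21,0.13],[0,0,0]],[[0,-0.23,0.13],[0,0,0]]]' 1 20
```

```text
t: 0.82
tool_pos: [0.1541, 0.4257, 0.3594]
ee_rot: [-0.002, 0.993, -0.115, -0.0]
ft_force: [-0.3, 0.7, -0.0]
grip_width: 0.04
grip_force: 0.0
```

```bash
python3 -m jog '[[[0.035,-0.015,0],[0,0,0]],[[0.07,-0.035,0],[0,0,0]],[[0.1,-0.06,0],[0,0,0]],[[0.13,-0.09,0],[0,0,0]],[[0.16,-0.115,0],[0,0,0]],[[0.185,-0.145,0],[0,0,0]],[[0.21,-0.175,0],[0,0,0]],[[0.23,-0.205,0],[0,0,0]]]'
```

```text
t: 1.48
tool_pos: [0.3848, 0.2204, 0.3565]
ee_rot: [0.0, 0.993, -0.115, -0.0]
ft_force: [1.2, 1.6, -0.7]
grip_width: 0.0005
grip_force: 0.0
```

```bash
python3 -m jog '[[[0.015,-0.035,0],[0,0,0]],[[0.03,-0.07,0],[0,0,0]],[[0.04,-0.105,-0.01],[0,0,0]],[[0.047,-0.128,-0.04],[0,0,0]],[[0.047,-0.128,-0.075],[0,0,0]],[[0.047,-0.128,-0.11],[0,0,0]],[[0.047,-0.128,-0.14],[0,0,0]],[[0.047,-0.128,-0.14],[0,0,0]]]'
python3 - <<'E'
from h import *
from station import r
import cv2
np.set_printoptions(precision=4,suppress=True)
print(r.get_state()["tool_pos"])
p=optics.camera_params("wrist");i=optics.get_image("wrist")
h=cv2.cvtColor(i,cv2.COLOR_BGR2HSV)
m=(((h[...,0]<8)|(h[...,0]>172))&(h[...,1]>130)&(h[...,2]>60)).astype(np.uint8)
k,l,s,c=cv2.connectedComponentsWithStats(m)
for j in range(1,k):
    if s[j,4]>100: print(s[j],c[j],plane("wrist",c[j],.122,p))
s=optics.get_image("side");cv2.imwrite("pics/e.png",np.hstack([cv2.resize(i,(400,300)),cv2.resize(s,(400,300))]))
E
```

```text
t: 2.15
tool_pos: [0.4273, 0.0921, 0.2111]
ee_rot: [0.002, 0.993, -0.116, -0.004]
ft_force: [-1.7, -0.4, -0.6]
grip_width: 0.0004
grip_force: 0.0
[0.4273 0.0921 0.2111]
[ 233  157   47   60 2234] [255.8013 187.2927] [0.4322 0.0936 0.122 ]
```

View pics/e.png

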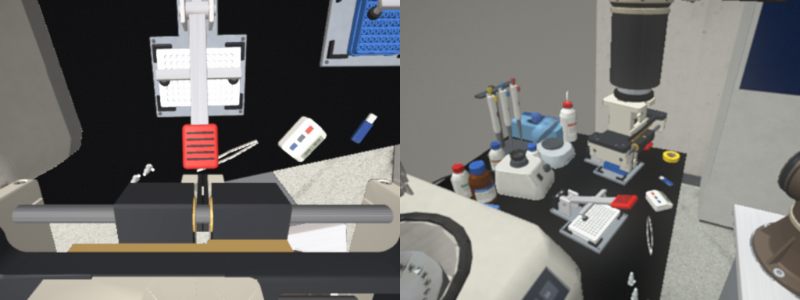

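The wrist view shows the red pad dead ahead at (200,147) px of 400x300, with the shut fingers just behind it and the plate in its nest. The pad centre comes out at (0.432, 0.094), which agrees with the triangulation. I'll descend to just above the pad, then press along the lever's arc.

```bash
python3 -m jog '[[[0.003,0,-0.03],[0,0,0]],[[0.005,0,-0.055],[0,0,0]],[[0.005,0,-0.07],[0,0,0]],[[0.005,0,-0.07],[0,0,0]],[[0.005,0,-0.07],[0,0,0]]]'
```

```text
t: 2.67
tool_pos: [0.4369, 0.0949, 0.1483]
ee_rot: [-0.0, 0.993, -0.114, 0.001]
ft_force: [0.1, -0.0, 0.1]
grip_width: 0.0007
grip_force: 0.0
```

```bash
python3 -m jog '[[[0,0,-0.012],[0,0,0]],[[0,0,-0.02],[0,0,0]],[[-0.003,0.001,-0.028],[0,0,0]],[[-0.006,0.0015,-0.037],[0,0,0]],[[-0.009,0.002,-0.047],[0,0,0]],[[-0.009,0.002,-0.047],[0,0,0]]]'
```

```text
t: 3.17
tool_pos: [0.4274, 0.0972, 0.1]
ee_rot: [-0.001, 0.993, -0.114, 0.001]
ft_force: [-0.1, 1.2, 6.1]
grip_width: 0.0006
grip_force: 2.5
```

Contact is confirmed: 6 N upward at z = 0.100. I'll keep pressing along the arc past the detent.

```bash
python3 -m jog '[[[-0.002,0.0005,-0.008],[0,0,0]],[[-0.004,0.001,-0.016],[0,0,0]],[[-0.005,0.0015,-0.023],[0,0,0]],[[-0.006,0.0015,-0.03],[0,0,0]],[[-0.006,0.0015,-0.036],[0,0,0]],[[-0.006,0.0015,-0.04],[0,0,0]],[[-0.006,0.0015,-0.04],[0,0,0]]]'
```

```text
t: 3.75
tool_pos: [0.4202, 0.0973, 0.0586]
ee_rot: [0.001, 0.993, -0.115, -0.001]
ft_force: [0.3, 0.5, 0.3]
grip_width: 0.0002
grip_force: 0.0
```

The force has dropped to zero at z = 0.059, which means the lever snapped down by itself. I'll lift off straight up, back away and look.

```bash
python3 -m jog '[[[0,0,-0.002],[0,0,0]],[[0,0,0.02],[0,0,0]],[[0,0,0.055],[0,0,0]],[[0,0,0.09],[0,0,0]],[[0,0,0.125],[0,0,0]],[[0,0,0.16],[0,0,0]],[[0,0,0.18],[0,0,0]],[[0,0,0.18],[0,0,0]]]'
python3 - <<'E'
from h import *
import cv2
i=optics.get_image("wrist");s=optics.get_image("side")
cv2.imwrite("pics/f.png",np.hstack([cv2.resize(i,(400,300)),cv2.resize(s[110:320,170:450],(400,300))]))
for n,i in(("side",s),):
    h=cv2.cvtColor(i,cv2.COLOR_BGR2HSV)
    m=(((h[...,0]<8)|(h[...,0]>172))&(h[...,1]>130)&(h[...,2]>60)).astype(np.uint8)
    k,l,st,c=cv2.connectedComponentsWithStats(m)
    for j in range(1,k):
        if st[j,4]>60: print(st[j],c[j],plane("side",c[j],.052))
E
```

```text
t: 4.42
tool_pos: [0.4231, 0.0988, 0.2448]
ee_rot: [-0.003, 0.993, -0.114, 0.004]
ft_force: [0.7, -0.0, -1.0]
grip_width: 0.0002
grip_force: 0.0
[209 130  11   8  80] [213.9375 133.6375] [ 0.920394  -0.5924935  0.052    ]
[308 182  15  11 119] [314.91596639 186.66386555] [ 0.45829859 -0.31773551  0.052     ]
[ 67 209  15  12 143] [ 73.81118881 214.66433566] [0.99359848 0.05493015 0.052     ]
[274 276  35  28 596] [291.51510067 289.17449664] [0.41598071 0.09832858 0.052     ]
```

View pics/f.png

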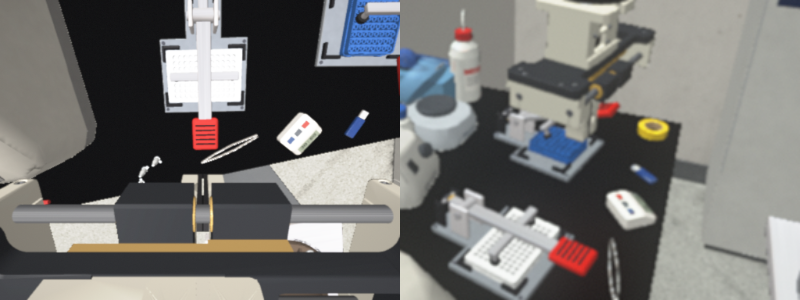

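The lever stays level with nothing touching it. Its pad is at (292,289) px in the side view, which puts it at (0.416, 0.098), 17 mm farther out as expected when latched. The plate sits in its nest with the feet on it, and the other lever is still up.

```bash
python3 -c "
from station import job_done
print(job_done())"
```

```text
the job is handed in; nothing more can be done
None
```

The well plate's lever is latched down and holding on its own, the plate is still in its nest, the other lever is up, and the job is handed in at about 4.5 s of the 29 s allowed.

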